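# Take the sliding lid off the token box

## Robot

A 7-joint arm with a two-finger parallel gripper is mounted at the origin on the work surface. World frame = base frame: x ahead of the robot, y to its left, z up, the work surface at z = 0. Lengths are in m, angles in rad, forces in N, time in s.
With the tool pointing down it reaches from about 0.4 to 0.85 m from the base axis. Payload 10.4 kg.
Tool frame: the origin (TCP) lies at the very end of the fingers, on their centre line; the grasp point (between the pads) lies 19 mm behind it (manip.grip_point_offset is the distance from the TCP to the grasp point, in m); z points along the fingers, y is the line along which they close (so a half turn about z gives the same grasp; the last joint's range is limited). The gripper opens to 85 mm and grips with 20 to 120 N. Pads are 22 mm wide; open, the fingers measure 114 mm over their backs; the gripper's body (76 mm by 85 mm) begins 54 mm behind the grasp point. The pads swing forward as they close: fully open they stand 13 mm farther back than shut.
Start: joints at [-1.124, 0.332, -0.065, 1.46, 0.022, 1.35, -0.088], TCP at [0.283, 0.557, 0.231] pointing down, gripper open.
Joint ranges: [-2.6, 2.6], [-0.5, 2.12], [-1.47, 1.34], [0.16, 2.42], [-1.27, 4.41], [0.06, 2.06], [-2.6, 2.6]. Speed limits (rad/s): [2.22, 2.22, 2.79, 2.79, 3.14, 3.14, 3.14].

## Interface

Orientations are given as a unit quaternion [x, y, z, w].
In Python, from workcell import manip gives the robot as it stands. The module is installed in compiled form; this text tells all that it offers.
- The arm moves only by the shell command python3 -m inch 'ROWS' [OPENING] [FORCE]. ROWS is JSON, a list of rows, each a list of 2 entries, a list of its own where there are three numbers: the shift along the tool's x, y, z each as a share of 0.08 m, from -1 to 1, then the turn, a rotation vector about the tool's x, y, z each as a share of 45 degrees, from -1 to 1. A call has exactly 10 rows; each row is the pose to reach, as a shift and turn from the pose commanded when the call began, along the tool's axes at that moment; what a row does not reach only later rows make up. A row lasts 1/10 s, in which the tool goes at most 50 mm and 8.59 degrees, less where a joint would pass 70% of its speed; a pose out of reach is approached as far as the arm can. A call with a number of a shift or a turn outside -1 to 1 is refused whole. A call with a gripper value outside its range is refused whole. OPENING is the opening, from 0 (shut) to 1 (fully open), set as the call begins (- or left out, the last holds). The fingers move at their own pace and stop on an object; FORCE is the grip in N (left out, the last holds). Time passes only in rows, so rows that repeat a pose let the fingers close, or fill a call up. It gives the time, the measured TCP pose, the force, the opening and the grip force at its end, in the units of the state.
- manip.get_obs(): the state, without advancing time (a new reading comes with each control period).
- manip.camera(name): name is "scene" or "top" or "wrist"; returns the picture (400x640x3 uint8, red, green, blue); there is no depth.
- manip.camera_params(name): a dict with "fov_y" (degrees; the focal length in pixels is half the picture's height over the tangent of half this angle, whatever the lens; pixels are square), "cx", "cy" (the principal point, pixels), "camera_from_world" (4x4, takes a point from world to camera coordinates); the wrist camera has in their place "T_tool_cam" (4x4, takes a point from camera to tool coordinates, whose origin is the TCP and whose axes are the flange's). Camera axes: x right, y up, looking along -z (the intrinsics and any distortion apply to the point x, -y, -z); pixel columns grow to the right and rows downward; lengths in m; the calibration is good to about 2 mm. A picture is of the moment at which its call begins: read the wrist's pose just before it. camera_params takes no time and is no camera call.
- manip.hand_in(): hands the job in; it is judged then, once.
The state is a dict: "clock": time; "joint_pos": joint angles; "joint_velocities": joint speeds; "tau": joint torques, N m; "position": TCP position; "ee_rot": TCP orientation; "ft_force": force on the tool from outside, world axes, zero at the start; "torque": the same for the moment, N m; "grip_width": opening from 0.0 (shut) to 1.0 (fully open); "grasp_force": force on a finger pad.
Only numpy, scipy, OpenCV 4.12 (cv2) and the standard library are available. Lean on these libraries where they do the work, as an engineer would, in place of code of your own. Each camera call takes 0.05 s, during which the arm holds its last target. There are 200 camera calls.

## Task

The food pantry is about to open: take the lid off the longer of the two wooden token boxes. Lift the handle end of its sliding lid over the stop lip, slide the lid out of its grooves, then lay it flat with its handle up on the grey plastic board, ready for wiping. Leave the shorter box shut.

Things in the scene. Friction and masses are not known exactly. Their poses are not given: they have to be found in the camera images.
- long_lid_grip (a point): Loose lid of the longer box: plywood plate 188 x 85 x 6 mm, 90 g, with one upright wooden block near its lip end, 30 mm along the lid, 20 across, 44 high above the plate. Origin: block's centre, 28 mm above the plate's underside. x runs along the lid towards its groove end, z up. From the origin the plate's middle is at x +67 mm, its lip end at -27, its groove end at +161.
- long_box: Longer wooden box, fixed, 210 (x) x 100 x 66 mm high; origin centre of underside. Lid lies at z 50 mm, its block at x -68. Stop lip at the -x end, 8 mm above the lid's underside. At +x 30 mm of lid lie in side grooves 10 mm high, so it tilts but cannot lift straight off. Raise the block 10 to 18 mm, pull along the box's -x: after 35 mm it is clear. Walls beside the block are lower than the lid's top.
- board: Thick grey plastic board, 240 long (x) x 180 wide (y) x 20 mm thick, fixed to the table. Origin: centre of its underside; top face 20 mm above the origin.
- short_lid_grip (a point): Lid of the shorter box (same make; box 140 mm long, lid 118 mm), to be left alone. Origin: centre of its block, which has the same size and height as the longer lid's; axes likewise.
Mind the look-alikes: they are no part of the job. Leave any yellow look-alike of the part that bears long_lid_grip alone.

How it is judged:
On the way:
1. the longer box's lid has its handle end raised and has slid out along the box by at least 15 mm, still low over the box (x of long_lid_grip in the frame of long_box between -0.2 and -0.085 m and z of long_lid_grip in the frame of long_box between 0.082 and 0.125 m and y of long_lid_grip in the frame of long_box between -0.04 and 0.04 m).
At the end, for the whole second after the job is handed in: The longer box's lid lies at rest on the grey board, handle up and flat within 7 degrees, its handle block over the board (within 120 mm along and 90 mm across of the board's centre) at resting height within 8 mm; the shorter box's lid is within 15 mm of where it was (x of long_lid_grip in the frame of board between -0.12 and 0.12 m and y of long_lid_grip in the frame of board between -0.09 and 0.09 m and z of long_lid_grip in the frame of board between 0.04 and 0.056 m and angle between long_lid_grip's own z axis and vertical below 0.12 rad and distance of short_lid_grip from where it was at the start of the episode below 0.015 m); the robot touches nothing.
It fails at once if the shorter box's lid is moved more than 15 mm (distance of short_lid_grip from where it was at the start of the episode above 0.015 m).
It also fails if it takes over 43 s, if anything falls off the work surface, if the arm or the gripper's body presses on something with over 40 N, if the wrist force passes 120 N, or if a joint passes its speed limit or range.

## Working session

There is one attempt and no reset: what is moved stays moved. The work goes in short steps, Python scripts to look and compute and a shell command to move; the robot and the scene stay as the last step left them, time stands still between calls to the robot, and variables do not carry over. Pictures are saved under pics/ and viewed, at most 10 in all, crops included, and the job is handed in when it is done.

```bash
mkdir -p pics; python3 - <<'E'
from workcell import manip
import cv2,json,numpy as np
for n in("scene","top"):
    im=manip.camera(n); cv2.imwrite(f"pics/{n}0.png",im[:,:,::-1]); p=manip.camera_params(n); print(n,p)
print(manip.camera_params("wrist")); o=manip.get_obs(); print(o["clock"],o["position"],o["ee_rot"],manip.grip_point_offset)
E
```

```text
scene {'fov_y': 50.497827559379076, 'cx': 318.64531421077226, 'cy': 200.5593234712529, 'camera_from_world': array([[-0.43861782,  0.8986611 ,  0.00475847,  0.19775928],
       [-0.71611221, -0.35270878,  0.60231206,  0.27905043],
       [ 0.54295277,  0.26077721,  0.79824654, -1.46792376],
       [ 0.        ,  0.        ,  0.        ,  1.        ]])}
top {'fov_y': 53.29171435805962, 'cx': 325.06072186492196, 'cy': 203.93279563468352, 'camera_from_world': array([[ 0.0140932 , -0.99974598,  0.01758847, -0.02552812],
       [ 0.98050356,  0.01726561,  0.19574133, -0.45697844],
       [-0.19599528,  0.01448694,  0.98049782, -1.01068458],
       [ 0.        ,  0.        ,  0.        ,  1.        ]])}
{'fov_y': 70.19308080318478, 'cx': 313.34932453648463, 'cy': 198.814271155607, 'T_tool_cam': array([[ 1.13803143e-03,  9.56007309e-01,  2.93340637e-01,
         7.62680543e-02],
       [ 9.99998909e-01, -8.11770114e-04, -1.23396482e-03,
        -2.19062757e-05],
       [-9.41554221e-04,  2.93341722e-01, -9.56007190e-01,
        -1.41615980e-01],
       [ 0.00000000e+00,  0.00000000e+00,  0.00000000e+00,
         1.00000000e+00]])}
0.1 [0.28278331 0.55699198 0.23062099] [ 2.32731450e-01  9.72540838e-01 -6.13165474e-04 -1.21124022e-04] 0.0187
```

View pics/top0.png

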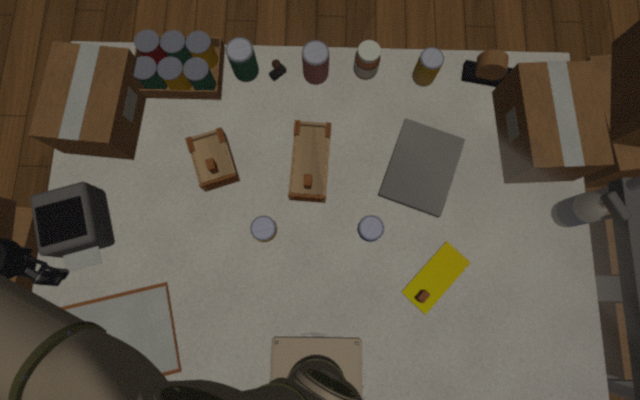

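View pics/scene0.png

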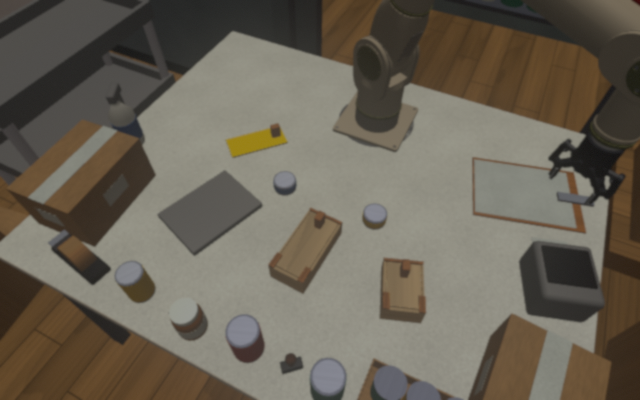

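The top view shows these candidates:
- Long box at (310,160), with its handle block at (308,180).
- Shorter box at (211,160), block (211,164).
- Yellow decoy lid at (436,277), block (422,296).
- Grey board at (422,167).

The longer wooden box is the one I want, so I'll check it in one close crop.

```bash
cat > h.py <<'E'
import numpy as np, cv2
from workcell import manip
from scipy.spatial.transform import Rotation as R
def ray(cam,u,v,z):
    p=manip.camera_params(cam); f=200/np.tan(np.radians(p["fov_y"]/2))
    d=np.array([(u-p["cx"])/f,-(v-p["cy"])/f,-1])
    if cam=="wrist":
        o=manip.get_obs(); T=np.eye(4); T[:3,:3]=R.from_quat(o["ee_rot"]).as_matrix(); T[:3,3]=o["position"]; M=T@p["T_tool_cam"]
    else: M=np.linalg.inv(p["camera_from_world"])
    d=M[:3,:3]@d; c=M[:3,3]; return c+d*(z-c[2])/d[2]
E
python3 - <<'E'
from h import *
im=cv2.imread("pics/top0.png")
c=cv2.resize(im[105:225,280:470],None,fx=4,fy=4,interpolation=cv2.INTER_CUBIC); cv2.imwrite("pics/crop1.png",cv2.convertScaleAbs(c,alpha=1.6))
hsv=cv2.cvtColor(im,cv2.COLOR_BGR2HSV)
for n,p in dict(board=(422,167),lid=(310,150),blk=(308,180),tbl=(350,190),wall=(327,160)).items(): print(n,hsv[p[1],p[0]])
m=((hsv[...,1]<35)&(hsv[...,2]<125)).astype(np.uint8); m=cv2.morphologyEx(m,cv2.MORPH_OPEN,np.ones((3,3)))
k,l=cv2.connectedComponents(m); b=(l==l[167,422]).astype(np.uint8)
r=cv2.minAreaRect(cv2.findContours(b,0,1)[0][0]); print(r)
for q in cv2.boxPoints(r): print(q,ray("top",*q,0.02).round(3))
E
```

```text
board [21 30 84]
lid [ 17 101 106]
blk [ 14 166  95]
tbl [ 22  29 131]
wall [ 17  98 114]
((444.01629638671875, 170.18597412109375), (118.67036437988281, 93.80860900878906), 14.281094551086426)
[374.94443 201.00404] [ 0.473 -0.154  0.02 ]
[398.08505 110.09438] [ 0.74  -0.224  0.02 ]
[513.08813 139.3679 ] [ 0.658 -0.548  0.02 ]
[489.94754 230.27756] [ 0.398 -0.465  0.02 ]
```

View pics/crop1.png

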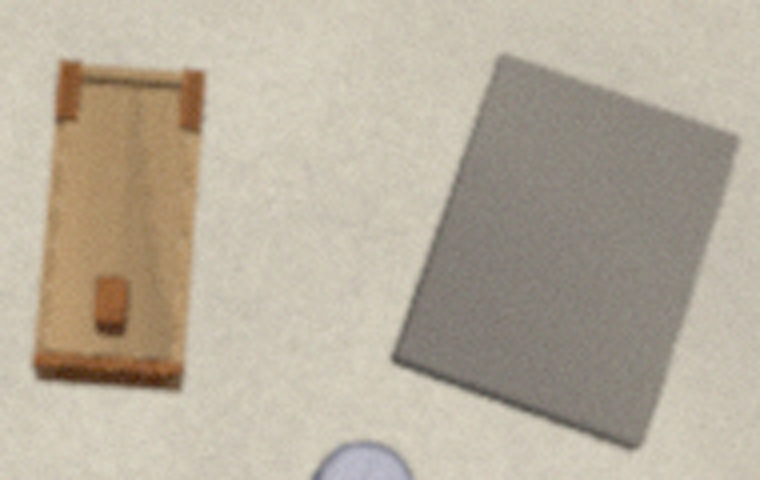

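The crop confirms the choice: the long box has its handle block top at crop (112,299), the stop lip at the near end (y≈360), and grooves at the far end. The board's top corners are at crop (502,55), (738,137), (638,447) and (396,355).

```bash
python3 - <<'E'
from h import *
t=lambda u,v,z: ray("top",280+u/4-.375,105+v/4-.375,z)
P=dict(b1=(502,55,.02),b2=(738,137,.02),b3=(638,447,.02),b4=(396,355,.02),blk=(112,299,.1),g1=(62,62,.066),g2=(204,72,.066),l1=(38,357,.058),l2=(183,362,.058))
W={k:t(*v) for k,v in P.items()}
for k,v in W.items(): print(k,v.round(3))
c=sum(W[f"b{i}"] for i in (1,2,3,4))/4; print("board",c,np.degrees(np.arctan2(*(W["b1"]-W["b4"])[1::-1])),np.linalg.norm(W["b1"]-W["b4"]),np.linalg.norm(W["b1"]-W["b2"]))
a=(W["g1"]+W["g2"]-W["l1"]-W["l2"])/2; print("box",(W["g1"]+W["g2"]+W["l1"]+W["l2"])/4,np.degrees(np.arctan2(a[1],a[0])),np.linalg.norm(a[:2]))
print("short blk",ray("top",211,164,.1))
print(R.from_quat(manip.get_obs()["ee_rot"]).as_matrix().round(3))
E
```

```text
b1 [ 0.715 -0.243  0.02 ]
b2 [ 0.657 -0.409  0.02 ]
b3 [ 0.433 -0.328  0.02 ]
b4 [ 0.494 -0.165  0.02 ]
blk [0.509 0.028 0.1  ]
g1 [0.683 0.066 0.066]
g2 [ 0.678 -0.03   0.066]
l1 [0.48  0.077 0.058]
l2 [ 0.478 -0.019  0.058]
board [ 0.57482268 -0.28626669  0.02      ] -19.56629803809122 0.23382801209166443 0.17557272651064718
box [0.57988382 0.02361855 0.062     ] -3.077082050851291 0.20155357849928204
short blk [0.54502477 0.27456908 0.1       ]
[[-0.892  0.453 -0.001]
 [ 0.453  0.892 -0.001]
 [-0.    -0.001 -1.   ]]
```

```bash

python3 -m inch '[[[-0.1,-0.08,0],[0,0,0]],[[-0.2,-0.17,0],[0,0,0]],[[-0.3,-0.25,0],[0,0,0]],[[-0.4,-0.34,0],[0,0,0]],[[-0.5,-0.42,0],[0,0,0]],[[-0.6,-0.5,0],[0,0,0]],[[-0.7,-0.59,0],[0,0,0]],[[-0.8,-0.67,0],[0,0,0]],[[-0.9,-0.76,0],[0,0,0]],[[-1,-0.84,0],[0,0,0]]]' 1
python3 -m inch '[[[-0.1,-0.08,0],[0,0,0]],[[-0.2,-0.17,0],[0,0,0]],[[-0.3,-0.25,0],[0,0,0]],[[-0.4,-0.34,0],[0,0,0]],[[-0.5,-0.42,0],[0,0,0]],[[-0.6,-0.5,0],[0,0,0]],[[-0.7,-0.59,0],[0,0,0]],[[-0.8,-0.67,0],[0,0,0]],[[-0.9,-0.76,0],[0,0,0]],[[-1,-0.84,0],[0,0,0]]]'
```

```text
clock: 1.1
position: [0.3242, 0.4603, 0.2313]
ee_rot: [0.233, 0.973, 0.0, 0.0]
ft_force: [0.2, 1.2, 0.2]
grip_width: 0.999
grasp_force: 0.0
clock: 2.1
position: [0.3651, 0.3642, 0.2313]
ee_rot: [0.233, 0.973, 0.0, -0.0]
ft_force: [0.8, -0.0, 0.3]
grip_width: 1.002
grasp_force: 0.0
```

```bash

python3 -m inch '[[[-0.1,-0.08,0],[0,0,0]],[[-0.2,-0.17,0],[0,0,0]],[[-0.3,-0.25,0],[0,0,0]],[[-0.4,-0.34,0],[0,0,0]],[[-0.5,-0.42,0],[0,0,0]],[[-0.6,-0.5,0],[0,0,0]],[[-0.7,-0.59,0],[0,0,0]],[[-0.8,-0.67,0],[0,0,0]],[[-0.9,-0.76,0],[0,0,0]],[[-1,-0.84,0],[0,0,0]]]' >/dev/null
python3 -m inch '[[[-0.1,-0.08,0],[0,0,0]],[[-0.2,-0.17,0],[0,0,0]],[[-0.3,-0.25,0],[0,0,0]],[[-0.4,-0.34,0],[0,0,0]],[[-0.5,-0.42,0],[0,0,0]],[[-0.6,-0.5,0],[0,0,0]],[[-0.7,-0.59,0],[0,0,0]],[[-0.8,-0.67,0],[0,0,0]],[[-0.9,-0.76,0],[0,0,0]],[[-1,-0.84,0],[0,0,0]]]' >/dev/null
python3 -m inch '[[[-0.1,-0.08,0],[0,0,0]],[[-0.2,-0.17,0],[0,0,0]],[[-0.3,-0.25,0],[0,0,0]],[[-0.4,-0.34,0],[0,0,0]],[[-0.5,-0.42,0],[0,0,0]],[[-0.6,-0.5,0],[0,0,0]],[[-0.7,-0.59,0],[0,0,0]],[[-0.8,-0.67,0],[0,0,0]],[[-0.9,-0.76,0],[0,0,0]],[[-1,-0.84,0],[0,0,0]]]' >/dev/null
python3 -m inch '[[[-0.1,-0.08,0],[0,0,-0.1]],[[-0.15,-0.13,0],[0,0,-0.2]],[[-0.2,-0.17,0],[0,0,-0.3]],[[-0.25,-0.21,0],[0,0,-0.4]],[[-0.3,-0.25,0],[0,0,-0.48]],[[-0.35,-0.3,0],[0,0,-0.53]],[[-0.4,-0.35,0],[0,0,-0.53]],[[-0.45,-0.4,0],[0,0,-0.53]],[[-0.51,-0.43,0],[0,0,-0.53]],[[-0.51,-0.43,0],[0,0,-0.53]]]'
python3 - <<'E'
from h import *
cv2.imwrite("pics/w1.png",manip.camera("wrist")[:,:,::-1])
E
```

```text
clock: 6.1
position: [0.5086, 0.0267, 0.2313]
ee_rot: [0.028, 1.0, -0.0, 0.0]
ft_force: [0.1, 0.2, -0.3]
grip_width: 1.001
grasp_force: 0.0
```

View pics/w1.png

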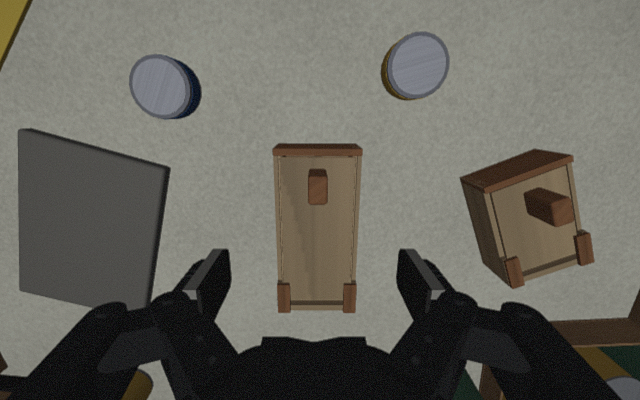

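The wrist view shows the long box at (318,230), its block at about (318,187), the board on the left and the short box on the right. I'll take the block's outline at full scale.

```bash
python3 - <<'E'
from h import *
im=cv2.imread("pics/w1.png")
cv2.imwrite("pics/w1c.png",cv2.convertScaleAbs(cv2.resize(im[135:325,260:375],None,fx=3.1,fy=3.1,interpolation=cv2.INTER_CUBIC),alpha=1.7))
for n,q in dict(top_c=(318,187)).items(): print(ray("wrist",*q,.1))
for q,z in (((274,150),.058),((361,150),.058),((278,311),.066),((355,311),.066)): print(ray("wrist",*q,z).round(4))
# where the tool centre line point at z=.1 projects
p=manip.camera_params("wrist");o=manip.get_obs();f=200/np.tan(np.radians(p["fov_y"]/2))
c=np.linalg.inv(p["T_tool_cam"])@[0,0,o["position"][2]-.1,1]; print(p["cx"]+f*c[0]/-c[2],p["cy"]-f*c[1]/-c[2])
E
```

```text
[0.50420152 0.03294339 0.1       ]
[ 0.4707 -0.0132  0.058 ]
[0.4758 0.0824 0.058 ]
[ 0.6746 -0.0262  0.066 ]
[0.6799 0.0725 0.066 ]
312.46845553018534 191.43238090001387
```

View pics/w1c.png

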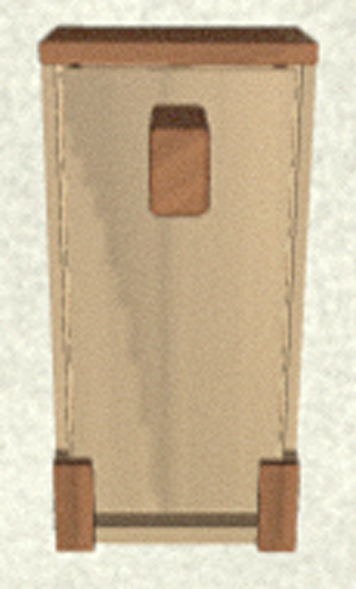

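```bash

python3 -m inch '[[[0,0.05,0.12],[0,0,0]],[[0,0.05,0.24],[0,0,0]],[[0,0.05,0.36],[0,0,0]],[[0,0.05,0.48],[0,0,0]],[[0,0.05,0.6],[0,0,0]],[[0,0.05,0.72],[0,0,0]],[[0,0.05,0.84],[0,0,0]],[[0,0.05,0.95],[0,0,0]],[[0,0.05,1],[0,0,0]],[[0,0.05,1],[0,0,0]]]'
python3 - <<'E'
from h import *
im=manip.camera("wrist")[:,:,::-1].copy(); cv2.imwrite("pics/w2.png",im)
p=manip.camera_params("wrist");o=manip.get_obs();f=200/np.tan(np.radians(p["fov_y"]/2))
c=np.linalg.inv(p["T_tool_cam"])@[0,0,o["position"][2]-.1,1]; u,v=p["cx"]+f*c[0]/-c[2],p["cy"]-f*c[1]/-c[2]; print(u,v)
h=cv2.cvtColor(im,cv2.COLOR_BGR2HSV); m=((h[...,1]>120)&(h[...,0]<25)&(h[...,2]>60)).astype(np.uint8)
m=cv2.morphologyEx(m,cv2.MORPH_OPEN,np.ones((3,3)))
k,l,s,cc=cv2.connectedComponentsWithStats(m)
for i in range(1,k):
    if s[i,4]>100: print(s[i],cc[i].round(1),ray("wrist",*cc[i],.1).round(4))
cv2.drawMarker(im,(int(u),int(v)),(0,255,0),0,10)
cv2.imwrite("pics/w2.png",cv2.convertScaleAbs(im,alpha=1.6))
E
```

```text
clock: 7.15
position: [0.5082, 0.0314, 0.1507]
ee_rot: [0.027, 1.0, -0.0, -0.0]
ft_force: [-0.1, -0.5, -0.4]
grip_width: 0.999
grasp_force: 0.0
312.23286941307657 221.06660530896593
[254 161  21  10 114] [262.9 166. ] [ 4.663e-01 -1.000e-04  1.000e-01]
[355 162  17   9 127] [363.  166.1] [0.4701 0.0684 0.1   ]
[603 175  37  20 221] [622.2 184.1] [0.4923 0.2492 0.1   ]
[531 189  71  30 534] [565.7 203.6] [0.5047 0.2127 0.1   ]
[300 202  26  37 752] [313.6 221.5] [0.5089 0.0324 0.1   ]
[630 235  10  33 258] [635.2 250.8] [0.5452 0.2726 0.1   ]
[557 309  20  28 350] [566.7 322.3] [0.6082 0.2347 0.1   ]
```

View pics/w2.png

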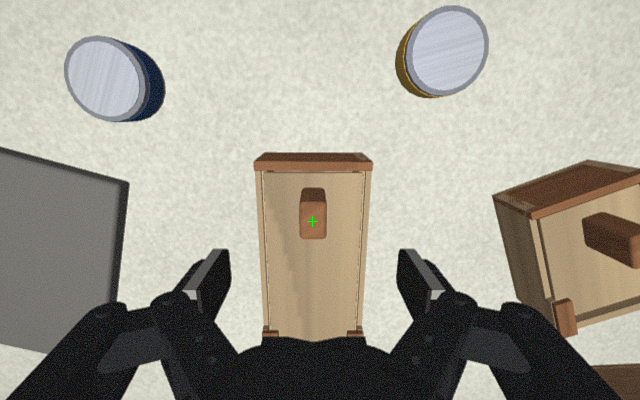

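The block centre is at (314,221), 1 mm from the tool axis mark, so I'll descend and grip it.

```bash

python3 -m inch '[[[0,0.01,0.12],[0,0,0]],[[0,0.01,0.24],[0,0,0]],[[0,0.01,0.36],[0,0,0]],[[0,0.01,0.48],[0,0,0]],[[0,0.01,0.6],[0,0,0]],[[0,0.01,0.72],[0,0,0]],[[0,0.01,0.84],[0,0,0]],[[0,0.01,0.92],[0,0,0]],[[0,0.01,0.97],[0,0,0]],[[0,0.01,1],[0,0,0]]]'
python3 -m inch '[[[0,0,0.02],[0,0,0]],[[0,0,0.05],[0,0,0]],[[0,0,0.08],[0,0,0]],[[0,0,0.08],[0,0,0]],[[0,0,0.08],[0,0,0]],[[0,0,0.08],[0,0,0]],[[0,0,0.08],[0,0,0]],[[0,0,0.08],[0,0,0]],[[0,0,0.08],[0,0,0]],[[0,0,0.08],[0,0,0]]]' 0 60
```

```text
clock: 8.2
position: [0.5085, 0.0323, 0.071]
ee_rot: [0.027, 1.0, 0.0, -0.0]
ft_force: [0.0, 1.4, 0.3]
grip_width: 1.001
grasp_force: 0.0
clock: 9.2
position: [0.5086, 0.0323, 0.065]
ee_rot: [0.027, 1.0, 0.0, 0.0]
ft_force: [-1.0, 0.2, 0.9]
grip_width: 0.225
grasp_force: 58.9
```

Gripped at an opening of about 19 mm, which matches the block. Next I tilt-lift the handle end.

```bash

python3 -m inch '[[[0,0,-0.02],[0,0.013,0]],[[0,0,-0.04],[0,0.026,0]],[[-0.01,0,-0.06],[0,0.04,0]],[[-0.01,0,-0.08],[0,0.053,0]],[[-0.01,0,-0.1],[0,0.066,0]],[[-0.02,0,-0.12],[0,0.08,0]],[[-0.02,0,-0.14],[0,0.092,0]],[[-0.02,0,-0.16],[0,0.105,0]],[[-0.02,0,-0.18],[0,0.118,0]],[[-0.02,0,-0.18],[0,0.118,0]]]'
```

```text
clock: 10.2
position: [0.5103, 0.0322, 0.0795]
ee_rot: [0.027, 0.999, 0.001, -0.046]
ft_force: [0.3, -0.0, 0.4]
grip_width: 0.227
grasp_force: 58.9
```

```bash

python3 -m inch '[[[0.05,0,0],[0,0,0]],[[0.13,0,0.01],[0,0,0]],[[0.21,0,0.015],[0,0,0]],[[0.29,0,0.02],[0,0,0]],[[0.37,0,0.03],[0,0,0]],[[0.45,0,0.035],[0,0,0]],[[0.53,0,0.04],[0,0,0]],[[0.61,0,0.05],[0,0,0]],[[0.7,0,0.055],[0,0,0]],[[0.75,0,0.06],[0,0,0]]]'
python3 - <<'E'
from h import *
a=cv2.resize(manip.camera("top")[80:320,230:480,::-1],None,fx=2,fy=2); b=cv2.resize(manip.camera("scene")[100:340,130:430,::-1],None,fx=1,fy=2)
cv2.imwrite("pics/s2.png",cv2.convertScaleAbs(np.hstack([a,b]),alpha=1.5))
E
```

```text
clock: 11.2
position: [0.4492, 0.0355, 0.08]
ee_rot: [0.027, 0.999, 0.001, -0.047]
ft_force: [0.4, -0.6, -0.7]
grip_width: 0.224
grasp_force: 58.7
```

View pics/s2.png

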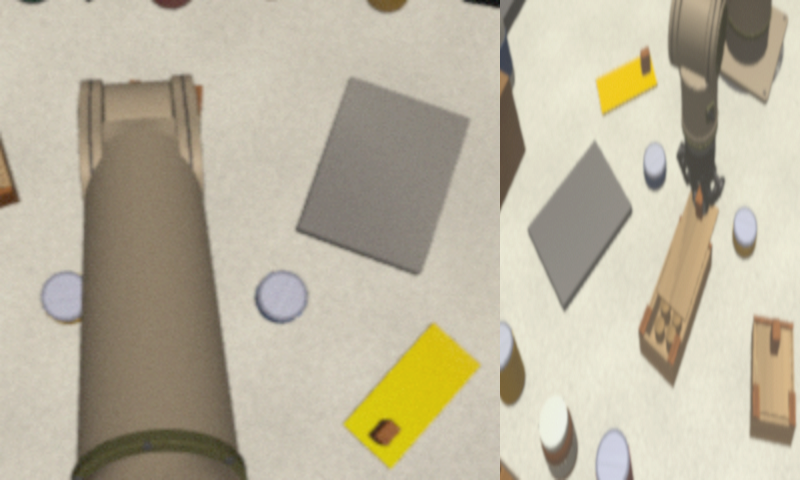

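The lid is clear: the scene crop shows the tokens exposed at (670,325) and the lid tilted in the gripper. Next I raise it, level it and carry it to the board.

```bash

python3 -m inch '[[[0.01,0,-0.1],[0,0,0]],[[0.02,0,-0.2],[0,0,0]],[[0.03,0,-0.32],[0,0,0]],[[0.04,0,-0.44],[0,-0.02,0]],[[0.05,0,-0.56],[0,-0.04,0]],[[0.06,0,-0.68],[0,-0.06,0]],[[0.07,0,-0.8],[0,-0.08,0]],[[0.08,0,-0.9],[0,-0.1,0]],[[0.09,0,-0.97],[0,-0.118,0]],[[0.09,0,-0.99],[0,-0.118,0]]]'
python3 -m inch '[[[-0.02,-0.05,0],[0,0,0]],[[-0.04,-0.15,0],[0,0,0]],[[-0.07,-0.25,0],[0,0,0]],[[-0.1,-0.36,0],[0,0,0]],[[-0.13,-0.47,0],[0,0,0]],[[-0.16,-0.58,0],[0,0,0]],[[-0.19,-0.69,0],[0,0,0]],[[-0.21,-0.8,0],[0,0,0]],[[-0.23,-0.9,0],[0,0,0]],[[-0.25,-0.95,0],[0,0,0]]]'
python3 -m inch '[[[-0.02,-0.05,0],[0,0,0]],[[-0.04,-0.15,0],[0,0,0]],[[-0.07,-0.25,0],[0,0,0]],[[-0.1,-0.36,0],[0,0,0]],[[-0.13,-0.47,0],[0,0,0]],[[-0.16,-0.58,0],[0,0,0]],[[-0.19,-0.69,0],[0,0,0]],[[-0.21,-0.8,0],[0,0,0]],[[-0.23,-0.9,0],[0,0,0]],[[-0.25,-0.95,0],[0,0,0]]]'
python3 -m inch '[[[-0.02,-0.05,0],[0,0,0]],[[-0.04,-0.15,0],[0,0,0]],[[-0.07,-0.25,0],[0,0,0]],[[-0.1,-0.36,0],[0,0,0]],[[-0.13,-0.47,0],[0,0,0]],[[-0.16,-0.58,0],[0,0,0]],[[-0.19,-0.69,0],[0,0,0]],[[-0.21,-0.8,0],[0,0,0]],[[-0.23,-0.9,0],[0,0,0]],[[-0.25,-0.95,0],[0,0,0]]]'
```

```text
clock: 12.3
position: [0.4502, 0.0356, 0.1603]
ee_rot: [0.027, 1.0, 0.0, 0.001]
ft_force: [0.4, -0.3, -0.5]
grip_width: 0.217
grasp_force: 58.7
clock: 13.3
position: [0.4662, -0.0425, 0.1596]
ee_rot: [0.027, 1.0, 0.0, 0.0]
ft_force: [-0.2, 0.2, -1.5]
grip_width: 0.224
grasp_force: 58.7
clock: 14.3
position: [0.482, -0.1195, 0.1596]
ee_rot: [0.027, 1.0, -0.0, -0.0]
ft_force: [0.1, -0.2, -1.2]
grip_width: 0.225
grasp_force: 58.7
clock: 15.3
position: [0.4979, -0.1966, 0.1596]
ee_rot: [0.027, 1.0, -0.0, -0.0]
ft_force: [-0.6, 0.5, 0.0]
grip_width: 0.226
grasp_force: 58.6
```

```bash

python3 -m inch '[[[-0.02,-0.05,0],[0,0,0.03]],[[-0.05,-0.15,0],[0,0,0.07]],[[-0.08,-0.26,0],[0,0,0.11]],[[-0.11,-0.37,0],[0,0,0.16]],[[-0.14,-0.48,0],[0,0,0.21]],[[-0.17,-0.59,0],[0,0,0.26]],[[-0.19,-0.7,0],[0,0,0.31]],[[-0.21,-0.79,0],[0,0,0.35]],[[-0.22,-0.84,0],[0,0,0.365]],[[-0.22,-0.84,0],[0,0,0.365]]]'
python3 - <<'E'
from h import *
a=cv2.resize(manip.camera("wrist")[:,:,::-1],(480,300)); b=cv2.resize(manip.camera("scene")[130:280,100:340,::-1],(480,300))
cv2.imwrite("pics/s3.png",cv2.convertScaleAbs(np.vstack([a,b]),alpha=1.5))
E
```

```text
clock: 16.3
position: [0.5118, -0.2642, 0.1595]
ee_rot: [0.17, 0.985, -0.0, -0.0]
ft_force: [-0.5, 0.4, -1.2]
grip_width: 0.227
grasp_force: 58.6
```

View pics/s3.png

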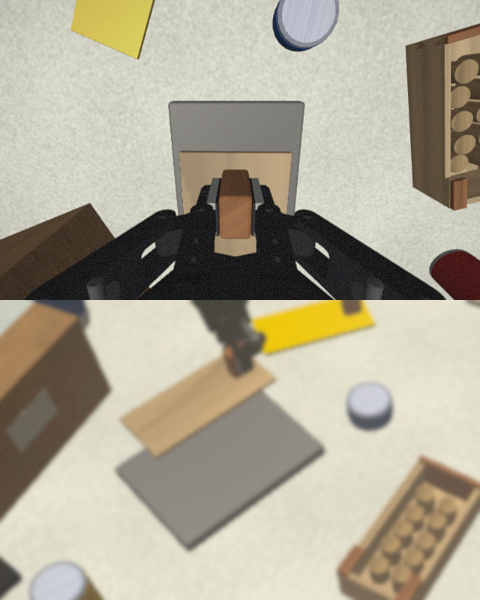

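The lid hangs level and lined up over the board: in the upper view its edges at (180–292,152) lie inside the board's edges (168–304,102). Lowering now.

```bash

python3 -m inch '[[[0,0,0.1],[0,0,0]],[[0,0,0.2],[0,0,0]],[[0,0,0.3],[0,0,0]],[[0,0,0.4],[0,0,0]],[[0,0,0.5],[0,0,0]],[[0,0,0.6],[0,0,0]],[[0,0,0.7],[0,0,0]],[[0,0,0.8],[0,0,0]],[[0,0,0.9],[0,0,0]],[[0,0,1],[0,0,0]]]'
python3 -m inch '[[[0,0,0.08],[0,0,0]],[[0,0,0.16],[0,0,0]],[[0,0,0.24],[0,0,0]],[[0,0,0.31],[0,0,0]],[[0,0,0.37],[0,0,0]],[[0,0,0.42],[0,0,0]],[[0,0,0.46],[0,0,0]],[[0,0,0.49],[0,0,0]],[[0,0,0.52],[0,0,0]],[[0,0,0.54],[0,0,0]]]'
```

```text
clock: 17.4
position: [0.5119, -0.2635, 0.0789]
ee_rot: [0.169, 0.986, 0.0, 0.0]
ft_force: [-0.1, 0.6, -1.2]
grip_width: 0.226
grasp_force: 58.6
clock: 18.4
position: [0.5119, -0.2635, 0.0362]
ee_rot: [0.169, 0.986, 0.0, 0.0]
ft_force: [-0.1, 0.3, -0.6]
grip_width: 0.222
grasp_force: 58.6
```

```bash

python3 -m inch '[[[0,0,0.005],[0,0,0]],[[0,0,0.01],[0,0,0]],[[0,0,0.015],[0,0,0]],[[0,0,0.015],[0,0,0]],[[0,0,0.015],[0,0,0]],[[0,0,0.015],[0,0,0]],[[0,0,0.015],[0,0,0]],[[0,0,0.015],[0,0,0]],[[0,0,0.015],[0,0,0]],[[0,0,0.015],[0,0,0]]]'
python3 -m inch '[[[0,0,0],[0,0,0]],[[0,0,0],[0,0,0]],[[0,0,0],[0,0,0]],[[0,0,0],[0,0,0]],[[0,0,0],[0,0,0]],[[0,0,0],[0,0,0]],[[0,0,0],[0,0,0]],[[0,0,0],[0,0,0]],[[0,0,0],[0,0,0]],[[0,0,0],[0,0,0]]]' 1
python3 -m inch '[[[0,0,-0.05],[0,0,0]],[[0,0,-0.1],[0,0,0]],[[0,0,-0.2],[0,0,0]],[[0,0,-0.3],[0,0,0]],[[0,0,-0.45],[0,0,0]],[[0,0,-0.6],[0,0,0]],[[0,0,-0.75],[0,0,0]],[[0,0,-0.9],[0,0,0]],[[0,0,-1],[0,0,0]],[[0,0,-1],[0,0,0]]]'
python3 -m inch '[[[0,0,-0.1],[0,0,0]],[[0,0,-0.2],[0,0,0]],[[0,0,-0.3],[0,0,0]],[[0,0,-0.4],[0,0,0]],[[0,0,-0.5],[0,0,0]],[[0,0,-0.6],[0,0,0]],[[0,0,-0.7],[0,0,0]],[[0,0,-0.8],[0,0,0]],[[0,0,-0.9],[0,0,0]],[[0,0,-1],[0,0,0]]]'
python3 - <<'E'
from h import *
a=cv2.resize(manip.camera("wrist")[:,:,::-1],(480,300)); b=cv2.resize(manip.camera("scene")[130:330,100:420,::-1],(480,300))
cv2.imwrite("pics/s4.png",cv2.convertScaleAbs(np.vstack([a,b]),alpha=1.5))
E
```

```text
clock: 19.4
position: [0.5119, -0.2635, 0.0352]
ee_rot: [0.169, 0.986, 0.0, -0.0]
ft_force: [-0.8, 0.2, -1.1]
grip_width: 0.224
grasp_force: 58.6
clock: 20.4
position: [0.5119, -0.2635, 0.0352]
ee_rot: [0.169, 0.986, 0.0, -0.0]
ft_force: [0.1, 0.2, -0.3]
grip_width: 0.999
grasp_force: 0.0
clock: 21.4
position: [0.5126, -0.2638, 0.1166]
ee_rot: [0.169, 0.986, 0.0, 0.001]
ft_force: [0.6, 0.2, -0.0]
grip_width: 0.998
grasp_force: 0.0
clock: 22.4
position: [0.5119, -0.2635, 0.1958]
ee_rot: [0.169, 0.986, 0.0, 0.0]
ft_force: [0.3, -0.4, 0.0]
grip_width: 0.998
grasp_force: 0.0
```

View pics/s4.png

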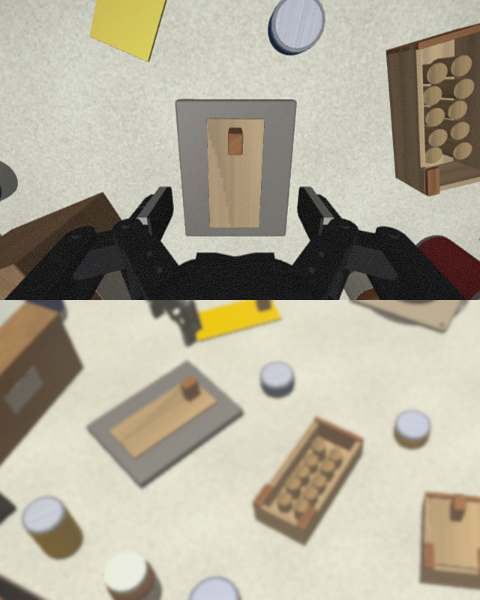

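The lid lies flat and centred on the board with its handle up (block at (235,141) in the wrist view). The short box is still shut and the gripper is clear.

```bash
python3 -c "
from workcell import manip
print(manip.hand_in())"
```

```text
the job is handed in; nothing more can be done
None
```

The long box's lid lies flat, handle up, on the grey board, the shorter box stayed shut, and the job was handed in at about 22.5 s of the 43 s allowed; no verdict was returned.

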